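# Set a click-stop metering valve to four clicks and lock it

### The arm

A 6-joint arm with a two-finger parallel gripper is mounted at the origin on a cart in front of the work surface, level with it; the furniture and walls round the work are solid. World frame = base frame: x ahead of the robot, y to its left, z up, the work surface at z = 0. Lengths are in mm, angles in degrees, forces in N, time in s.
With the tool pointing down it reaches from about 300 to 850 mm from the base axis. Payload 4.2 kg.
Tool frame: the origin (TCP) lies on the centre line of the jaws, within the pads' length; the fingertips stand 14 mm ahead of it and the grasp point (between the pads) lies 5 mm behind it; z points along the fingers, y is the direction in which the jaws open and shut (so a half turn about z gives the same grasp; the last joint's range is limited). The gripper opens to 91 mm and grips with 3 to 60 N. Pads are 32 mm wide; open, the fingers measure 118 mm over their backs; the gripper's body (76 mm by 178 mm) begins 60 mm behind the grasp point.
Start: joints at [75, 18.312, 89.639, -0, 72.044, -1.146], TCP at [137.686, 558.289, 205.176] pointing down, gripper open.
Joint ranges: [-177.97, 177.97], [-48.28, 115.42], [12.27, 149.76], [-77.06, 257.06], [2.81, 150.46], [-146.56, 146.56]. Speed limits (degrees/s): [147.25, 147.25, 180, 180, 180, 180].

### API

Orientations are given as [roll, pitch, yaw] about the fixed x, y, z axes, in that order (R = Rz(yaw) Ry(pitch) Rx(roll)).
In Python, from workcell import state, grab_frame, job_done gives the robot as it stands.
- The arm moves only by the tool send_rows, never from a script. Its argument "deltas" is one flat list of numbers, 5 for each row, row after row: the opening, from 0 (shut) to 1 (fully open), then the shift along the tool's x, y, z in m, then the turn about the tool's z in degrees. A call has 1 to 12 rows; each row shifts and turns the pose as measured when the row begins, along the tool's axes as they then stand; what a row does not reach is not made up. A row lasts 1/10 s, in which the tool goes at most 50 mm and 8.59 degrees, less where a joint would pass 70% of its speed; a pose out of reach is approached as far as the arm can. A call is refused whole if a number of a shift passes 0.05 or a number of a turn 8.59, either way. A call with a gripper value outside its range is refused whole. The fingers move at their own pace and stop on an object; "squeeze" is the grip in N (left out, the last holds). Time passes only in rows, so rows that do not move let the fingers close. It gives the time, the measured TCP pose, the force and the opening at its end, in the units of the state.
- state(): the state, without advancing time (a new reading comes with each control period).
- grab_frame(name): name is "side" or "top"; returns a dict with "img" (420x560x3 uint8, red, green, blue), "camera_matrix" (3x3 intrinsics, pixels), "R" (3x3) and "t" (3): a world point X has camera coordinates R X + t. Camera axes: x right, y down, z forward; pixel columns grow to the right and rows downward; lengths in mm; the calibration is good to about 2 mm. A picture is of the moment at which its call begins. There is no depth.
- job_done(): hands the job in, once; it reports no verdict.
The state is a dict: "time_s": time; "qpos": joint angles; "qvel": joint speeds; "effort": joint torques, N m; "ee_pos": TCP position; "ee_rot": TCP orientation; "force": force on the tool from outside, world axes, zero at the start; "torque": the same for the moment, N m; "gripper_width": finger opening in mm.
Only numpy, scipy, OpenCV 4.12 (cv2) and the standard library are available. Lean on these libraries where they do the work, as an engineer would, in place of code of your own. Each camera call takes 0.05 s, during which the arm holds its last target. There are 200 camera calls.

### The job

Set the metering valve for the next leak test with your fingertips only, without pinching anything: push the upright handle on its lobed dial round clockwise until the valve is fully shut, then push it back anticlockwise exactly four clicks and let the dial rest in that click. Then push the post of the lock lever fully in towards the dial, so that its nose drops between two lobes and locks the setting. Be gentle with the dial and the lever, and leave the things standing round the valve alone.

Things in the scene. Friction and masses are not known exactly. Their poses are not given: they have to be found in the camera images.
- valve: Metering valve fixed to the table: grey base plate 196 x 126 mm, 8 mm thick, block and fittings on it below 30 mm. Origin: under the dial's axis at table height, z up. Housing of the spring roller (50 mm high) at its +x end, x = 70 to 96 mm; lock lever at its -x end; brass pointer for 'shut' (48 mm high) at (16, -58) mm. Its yaw is within 0.5 rad of 0, so that -x faces the robot.
- dial_top (a point): Centre of the black dial's flat top face, on its axis, 50 mm above the table. The dial is 106 mm across its 12 round lobes, 18 mm thick. A steel hub cap, 25 mm across, rises 3.5 mm at the centre; only the handle stands higher. A spring-loaded roller between two lobes pulls the dial into the nearest click: pushed just past half-way, it jumps ahead into the next.
- dial (a joint): Dial angle, rad: 0 = shut (handle at the pointer, 75 degrees clockwise of the valve's +x); grows anticlockwise seen from above, opening the valve. Solid stops at -0.09 and 4.80. A click every 0.5236 (30 degrees) from 0; four clicks open = 2.094. Going over a click takes 3 to 6 N at the handle; over 35 N of finger force on the dial is forcing it. Found 1.7 to 6.3 clicks open.
- dial_handle (a point): Middle of the dial's upright round steel handle, the part to push sideways: 14 mm in diameter, from the dial's top face (z = 50 mm) to z = 79.5 mm; this point is at z = 66 mm, 40 mm from the dial's axis, on one of its lobes. It goes round with the dial.
- lock_lever (a joint): Lock lever angle, rad, about an upright pivot at (-48, 42) mm in the valve's frame: 0 = open (found at 0 to 0.06); grows anticlockwise seen from above as it is pushed in towards the dial; 0.36 = fully in, locked, nose between two lobes. It stays where it is left, takes about 2 N at the post (over 35 N is forcing it), and goes in only while the dial rests in a click.
- lever_post (a point): Middle of the lock lever's upright steel thumb post, the part to push: 13 mm in diameter, from z = 45 to z = 74 mm; this point is at z = 60 mm, 63 mm from the lever's pivot. In the valve's frame it stands at about (-82, -11) mm open and (-61, -20) mm locked, in front of the dial, and moves in an arc about the pivot.
- seal_block: Bystander, loose: grey-white block with a round red seal, 44 x 50 x 18 mm, left of the valve; origin under its centre.
- loose_fitting: Bystander, loose: brass push-in fitting 12 x 32 x 14 mm lying right of the valve; origin under its centre.
- clear_cap: Bystander, loose: clear moulded cap 21 x 21 x 12 mm lying right of the valve; origin under its centre.
- oil_bottle: Bystander, loose: small oil bottle with a spout, 41 mm across, 125 mm high, left behind the valve; origin under its centre.
- tape_roll: Bystander, loose: roll of tape 71 mm across, 23 mm high, left in front of the valve; origin under its centre.

How it is judged:
By the outcome, as a careful person would: the job done as asked, in the order asked, and still so for the second after the job is handed in, with the robot touching nothing.
It also fails if it takes over 67 s, if anything falls off the work surface, if the arm or the gripper's body presses on something with over 40 N, if the wrist force passes 120 N, or if a joint passes its speed limit or range.

## Working session

There is one attempt and no reset: what is moved stays moved. The work goes in short steps, Python scripts to look and compute and a tool call to move; the robot and the scene stay as the last step left them, time stands still between calls to the robot, and variables do not carry over. Pictures are saved under pics/ and viewed, and the job is handed in when it is done.

Besides the shell and the picture viewer there is one more tool, called after "Emit:" as name(argument=value, ...) on one line, values as JSON. send_rows: Moves the arm, as the interface text tells. Its arguments: {"type":"object","properties":{"deltas":{"type":"array","items":{"type":"number"}},"squeeze":{"type":"number"}},"required":["deltas"]}

```bash
mkdir -p pics; ls
python3 - <<'E'
from workcell import state, grab_frame
import cv2, numpy as np, pickle
print(state())
for n in("side","top"):
    f=grab_frame(n); pickle.dump(f,open(f"pics/{n}0.pkl","wb"))
    cv2.imwrite(f"pics/{n}0.png",cv2.resize(f["img"][:,:,::-1],(800,600)))
    print(n,f["camera_matrix"],f["R"],f["t"])
E
```

```text
pics
{'time_s': 0.0, 'qpos': array([ 7.49994634e+01,  1.83504012e+01,  8.97061089e+01, -1.61581535e-03,
        7.20461429e+01, -1.14705729e+00]), 'qvel': array([ 0.06007119, -0.05889673,  0.01536242,  0.16888684,  0.00025431,
        0.027277  ]), 'effort': array([-4.94904834e-04, -4.12455010e+01, -2.31978554e+01,  7.28070200e-02,
        4.54813137e-02, -1.22059678e-04]), 'ee_pos': array([137.55877085, 557.75242236, 204.33476408]), 'ee_rot': array([-1.79897337e+02, -5.19037410e-04,  1.66147020e+02]), 'force': array([ 0.48036597,  0.23149736, -0.36604367]), 'torque': array([ 0.04017541,  0.02268497, -0.00602294]), 'gripper_width': 91.04172624159169}
side [[512.2290336    0.         279.93368149]
 [  0.         512.2290336  209.65330663]
 [  0.           0.           1.        ]] [[ 0.99971223  0.00257149 -0.02385025]
 [-0.01818504 -0.56717091 -0.82339934]
 [-0.01564453  0.82359611 -0.56696093]] [-531.31141846  114.86755595 1241.89412876]
top [[488.36779395   0.         282.43950654]
 [  0.         488.36779395 212.72074551]
 [  0.           0.           1.        ]] [[ 0.00724759 -0.99994112 -0.00807627]
 [-0.99559915 -0.00646101 -0.09349113]
 [ 0.09343344  0.00871831 -0.99558736]] [ 84.32286133 550.24909641 949.14699973]
```

View pics/top0.png

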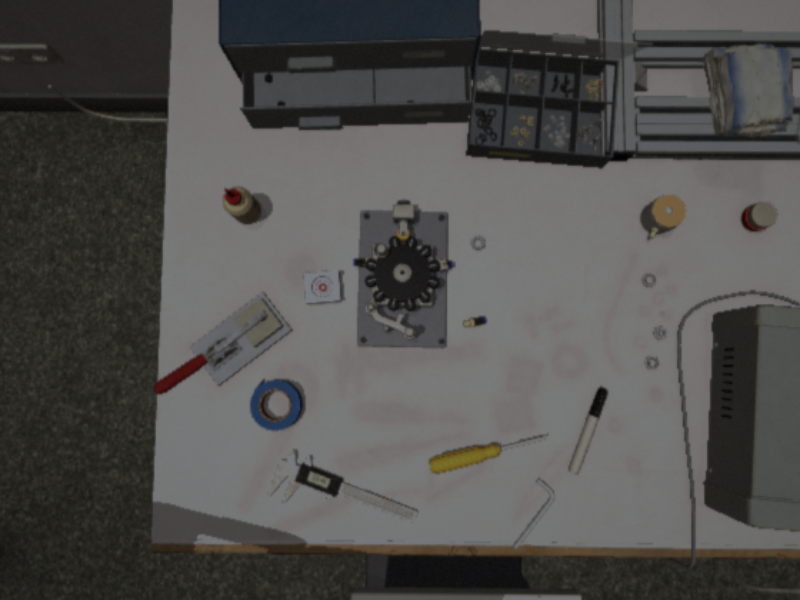

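View pics/side0.png

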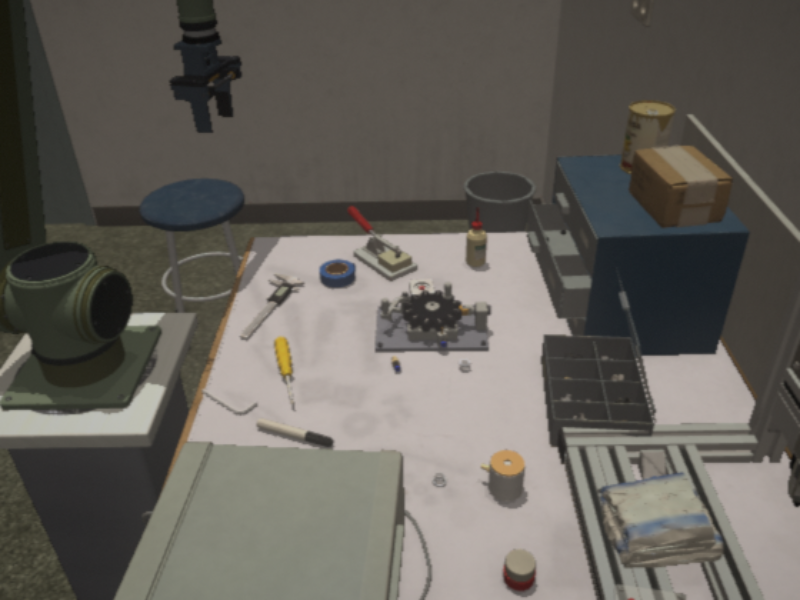

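The top view shows the valve plate at about (403,278), with the roller housing at its upper end and the lever at the lower end. I'll zoom in.

Run:
```python
import cv2, pickle, numpy as np
f=pickle.load(open("pics/top0.pkl","rb"))["img"][135:255,205:355,::-1]
f=np.clip(f.astype(float)*1.6,0,255).astype(np.uint8)
cv2.imwrite("pics/topz.png",cv2.resize(f,(750,600),interpolation=cv2.INTER_CUBIC))
f=pickle.load(open("pics/side0.pkl","rb"))["img"][185:265,245:355,::-1]
f=np.clip(f.astype(float)*1.6,0,255).astype(np.uint8)
cv2.imwrite("pics/sidez.png",cv2.resize(f,(770,560),interpolation=cv2.INTER_CUBIC))
```

```text
(no output)
```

View pics/topz.png

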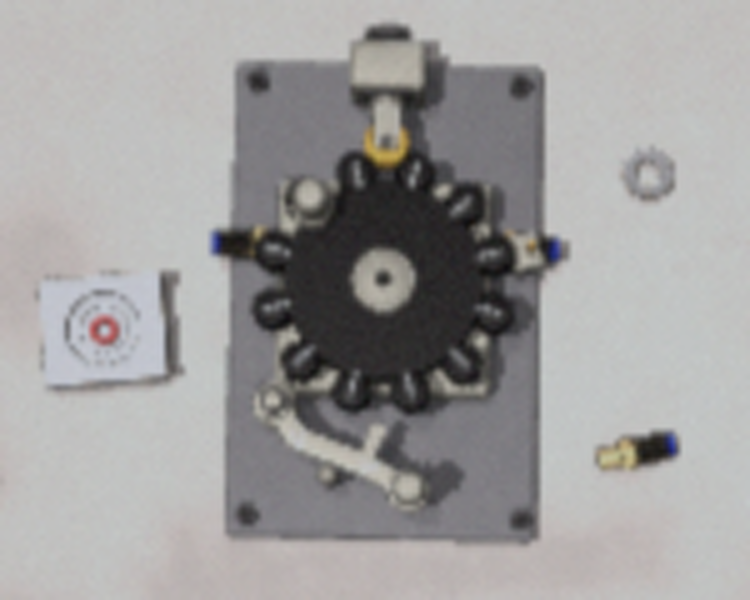

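View pics/sidez.png

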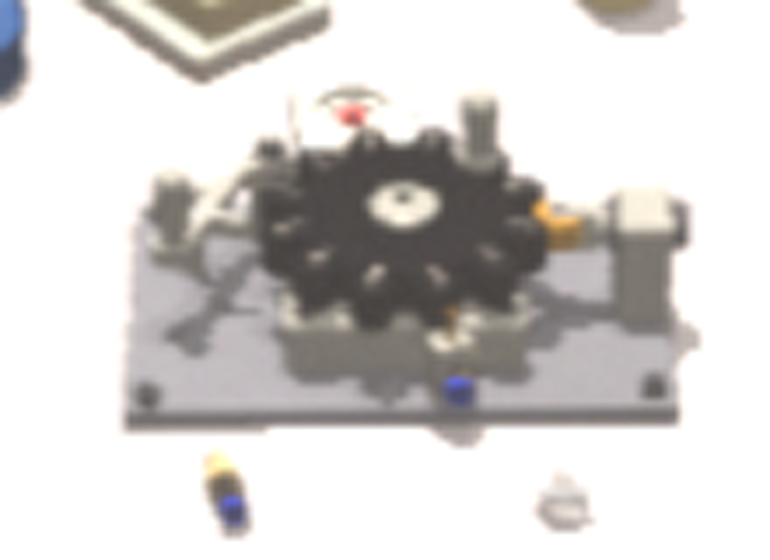

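```bash
cat > h.py <<'E'
import numpy as np, cv2, pickle
from workcell import state, grab_frame
def ray(f,u,v,z):
    K,R,t=f["camera_matrix"],f["R"],f["t"]
    d=R.T@np.linalg.solve(K,[u,v,1]); c=-R.T@t
    return c+d*(z-c[2])/d[2]
def proj(f,X):
    p=f["camera_matrix"]@(f["R"]@np.asarray(X,float)+f["t"]); return p[:2]/p[2]
def zoom(f,n,u0,v0,w,h,s):
    g=np.clip(f["img"][v0:v0+h,u0:u0+w,::-1].astype(float)*1.6,0,255).astype(np.uint8)
    cv2.imwrite(n,cv2.resize(g,(w*s,h*s),interpolation=cv2.INTER_CUBIC))
E
python3 - <<'E'
from h import *
f=pickle.load(open("pics/top0.pkl","rb")); s=pickle.load(open("pics/side0.pkl","rb"))
T=lambda u,v,z: ray(f,205+u/5-.4,135+v/5-.4,z)
S=lambda u,v,z: ray(s,245+u/7-.43,185+v/7-.43,z)
for n,u,v,z in [("hub",384,279,53.5),("handle",308,194,79.5),("post",407,487,74),("pivot",272,402,50),("roller",386,145,45),("hous",388,66,50),("tl",236,62,8),("tr",545,69,8),("bl",226,537,8),("br",540,540,8),("seal",104,330,18),("fit",638,451,10)]: print(n,T(u,v,z).round(1))
for n,u,v,z in [("hub",405,206,53.5),("handle",480,102,79.5),("post",173,181,74)]: print("side",n,S(u,v,z).round(1))
E
```

```text
hub [590.8  90.2  53.5]
handle [619.6 119.1  79.5]
post [508.6  80.7  74. ]
pivot [542.7 133.5  50. ]
roller [645.4  89.9  45. ]
hous [676.   89.3  50. ]
tl [687.  152.4   8. ]
tr [684.8  25.1   8. ]
bl [491.4 153.9   8. ]
br [491.1  26.8   8. ]
seal [574.3 203.6  18. ]
fit [527.3 -12.6  10. ]
side hub [588.5  86.9  53.5]
side handle [616.1 113.7  79.5]
side post [507.   75.5  74. ]
```

```bash
cat >> h.py <<'E'
HUB=np.array([590.,89.])
def rows(start,wps,op=0):
    """start=(x,y,z,yaw); wps list of same, one per row -> tool-axis rows"""
    out=[];p=np.array(start,float)
    for w in wps:
        w=np.array(w,float);a=np.radians(p[3]);c,s=np.cos(a),np.sin(a);D=w-p
        out+=[op,round((c*D[0]+s*D[1])/1e3,4),round((s*D[0]-c*D[1])/1e3,4),round(-D[2]/1e3,4),round(-D[3],1)];p=w
    print(out)
def pose():
    s=state();return [*s["ee_pos"],s["ee_rot"][2]]
def line(a,b,n): return [np.array(a)+(np.array(b)-a)*k/n for k in range(1,n+1)]
def push(phi,off,z=72,r=40):
    """finger centre when the handle is at phi, off mm ccw along the tangent"""
    a=np.radians(phi);h=HUB+r*np.array([np.cos(a),np.sin(a)])+off*np.array([-np.sin(a),np.cos(a)])
    return [*h,z,phi+90]
E
python3 - <<'E'
from h import *
p=pose();q=push(45,31,z=140);print(q)
w=line(p,q,18);rows(p,w[:9])
rows(p,w)
E
```

```text
[np.float64(596.363961030679), np.float64(139.20458146424488), 140, 135]
[0, np.float64(-0.0303), np.float64(-0.0165), np.float64(0.0036), np.float64(1.7), 0, np.float64(-0.0308), np.float64(-0.0156), np.float64(0.0036), np.float64(1.7), 0, np.float64(-0.0313), np.float64(-0.0146), np.float64(0.0036), np.float64(1.7), 0, np.float64(-0.0317), np.float64(-0.0137), np.float64(0.0036), np.float64(1.7), 0, np.float64(-0.0321), np.float64(-0.0127), np.float64(0.0036), np.float64(1.7), 0, np.float64(-0.0325), np.float64(-0.0117), np.float64(0.0036), np.float64(1.7), 0, np.float64(-0.0328), np.float64(-0.0107), np.float64(0.0036), np.float64(1.7), 0, np.float64(-0.0331), np.float64(-0.0097), np.float64(0.0036), np.float64(1.7), 0, np.float64(-0.0334), np.float64(-0.0087), np.float64(0.0036), np.float64(1.7)]
[0, np.float64(-0.0303), np.float64(-0.0165), np.float64(0.0036), np.float64(1.7), 0, np.float64(-0.0308), np.float64(-0.0156), np.float64(0.0036), np.float64(1.7), 0, np.float64(-0.0313), np.float64(-0.0146), np.float64(0.0036), np.float64(1.7), 0, np.float64(-0.0317), np.float64(-0.013
[... 486 characters left out ...]
-0.0077), np.float64(0.0036), np.float64(1.7), 0, np.float64(-0.0338), np.float64(-0.0067), np.float64(0.0036), np.float64(1.7), 0, np.float64(-0.034), np.float64(-0.0057), np.float64(0.0036), np.float64(1.7), 0, np.float64(-0.0342), np.float64(-0.0047), np.float64(0.0036), np.float64(1.7), 0, np.float64(-0.0343), np.float64(-0.0036), np.float64(0.0036), np.float64(1.7), 0, np.float64(-0.0344), np.float64(-0.0026), np.float64(0.0036), np.float64(1.7), 0, np.float64(-0.0345), np.float64(-0.0015), np.float64(0.0036), np.float64(1.7), 0, np.float64(-0.0345), np.float64(-0.0005), np.float64(0.0036), np.float64(1.7), 0, np.float64(-0.0345), np.float64(0.0005), np.float64(0.0036), np.float64(1.7)]
```

Emit:
send_rows(deltas=[0, -0.03, -0.016, 0, 1.7, 0, -0.031, -0.016, 0, 1.7, 0, -0.031, -0.015, 0, 1.7, 0, -0.032, -0.014, 0, 1.7, 0, -0.032, -0.013, 0, 1.7, 0, -0.032, -0.012, 0, 1.7, 0, -0.033, -0.011, 0, 1.7, 0, -0.033, -0.01, 0, 1.7, 0, -0.033, -0.009, 0, 1.7, 0, -0.034, -0.008, 0, 1.7, 0, -0.034, -0.007, 0, 1.7, 0, -0.034, -0.006, 0, 1.7], squeeze=5)

```text
time_s: 1.3
ee_pos: [447.7, 265.8, 199.4]
ee_rot: [-179.4, -0.1, 145.4]
force: [0.6, 0.6, 0.9]
gripper_width: 0.7
```

```bash
sed -i 's/^    print(out)/    print([float(v) for v in out])/' h.py
python3 - <<'E'
from h import *
p=pose();print(p,state()["force"],state()["gripper_width"]);q=push(45,31,z=140)
w=line(p,q,12);rows(p,w)
E
```

```text
[np.float64(447.7205095069852), np.float64(265.8149650720841), np.float64(199.36921022854978), np.float64(145.3949978063695)] [0.59409058 0.59239635 0.94433683] 0.6814821621646905
[0.0, -0.0162, -0.0016, 0.0049, 0.9, 0.0, -0.0162, -0.0014, 0.0049, 0.9, 0.0, -0.0162, -0.0012, 0.0049, 0.9, 0.0, -0.0162, -0.0009, 0.0049, 0.9, 0.0, -0.0163, -0.0007, 0.0049, 0.9, 0.0, -0.0163, -0.0004, 0.0049, 0.9, 0.0, -0.0163, -0.0002, 0.0049, 0.9, 0.0, -0.0163, 0.0001, 0.0049, 0.9, 0.0, -0.0163, 0.0003, 0.0049, 0.9, 0.0, -0.0163, 0.0006, 0.0049, 0.9, 0.0, -0.0163, 0.0008, 0.0049, 0.9, 0.0, -0.0162, 0.0011, 0.0049, 0.9]
```

Emit:
send_rows(deltas=[0, -0.018, -0.002, 0.005, 1, 0, -0.018, -0.001, 0.005, 1, 0, -0.018, -0.001, 0.005, 1, 0, -0.018, -0.001, 0.005, 1, 0, -0.018, -0.001, 0.005, 1, 0, -0.017, 0, 0.005, 1, 0, -0.017, 0, 0.005, 1, 0, -0.017, 0, 0.005, 1, 0, -0.016, 0, 0.005, 1, 0, -0.016, 0, 0.005, 1, 0, -0.012, 0, 0.005, 0.5, 0, 0, 0, 0, 0])

```text
time_s: 2.5
ee_pos: [594.8, 130.2, 137.4]
ee_rot: [-179.1, -0.1, 133.9]
force: [0.5, 0.3, 0.1]
gripper_width: 0.6
```

Run:
```python
from h import *
p=pose();print(p,state()["force"]);q=push(45,31,z=72)
rows(p,line(p,q,6))
f=grab_frame("top");zoom(f,"pics/t1.png",190,120,160,120,5)
s=grab_frame("side");zoom(s,"pics/s1.png",230,140,160,120,5)
```

```text
[np.float64(594.8340618701882), np.float64(130.2231021526791), np.float64(137.44442715979804), np.float64(133.86754184776143)] [0.54954247 0.32069623 0.09015481]
[0.0, 0.0009, 0.0012, 0.0109, -0.2, 0.0, 0.0009, 0.0012, 0.0109, -0.2, 0.0, 0.0009, 0.0012, 0.0109, -0.2, 0.0, 0.0009, 0.0012, 0.0109, -0.2, 0.0, 0.0009, 0.0012, 0.0109, -0.2, 0.0, 0.0009, 0.0012, 0.0109, -0.2]
```

View pics/s1.png

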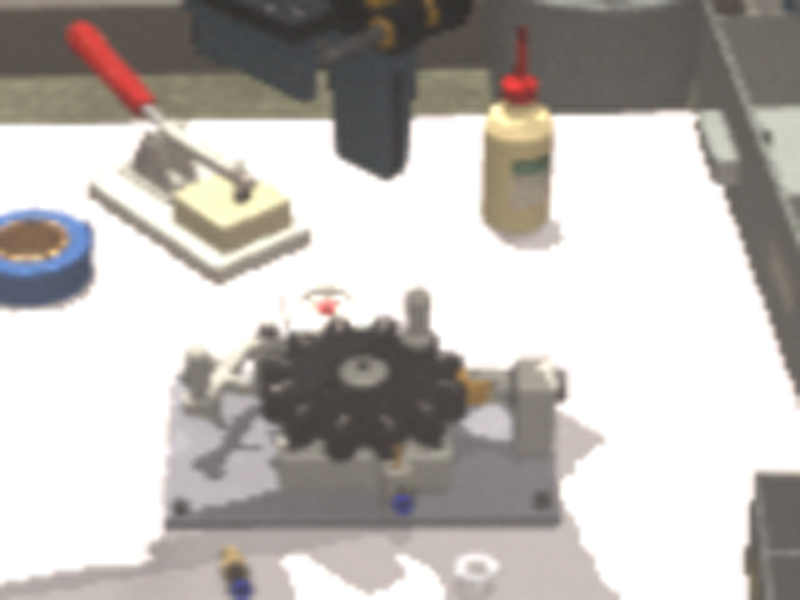

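View pics/t1.png

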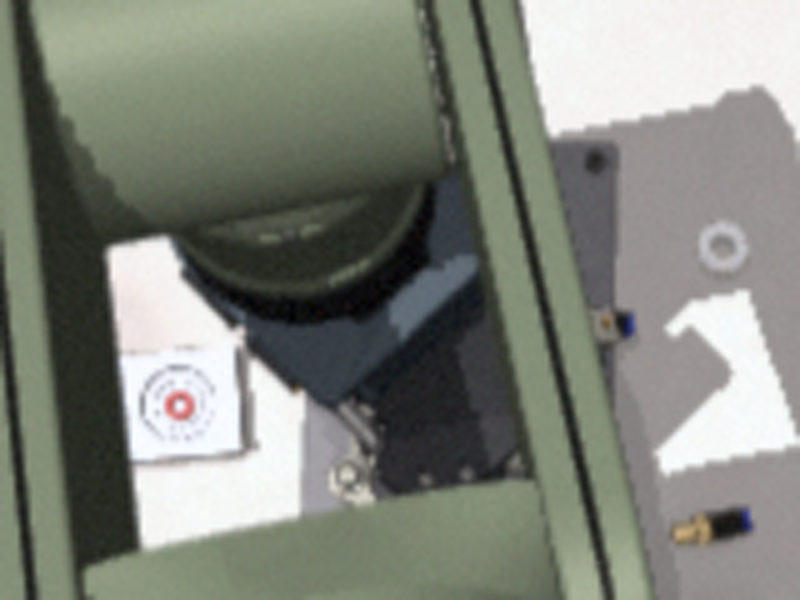

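The side view shows the handle at (418,300) and the closed fingertip at (385,175), about to descend behind the handle. The arm hides the dial in the top view. Going down.

Emit:
send_rows(deltas=[0, 0.003, 0.003, 0, 0, 0, 0.001, 0.002, 0.012, 0, 0, 0, 0.001, 0.012, 0, 0, 0, 0, 0.012, 0, 0, 0, 0, 0.012, 0, 0, 0, 0, 0.012, 0, 0, 0, 0, 0.004, 0, 0, 0, 0, 0, 0])

```text
time_s: 3.4
ee_pos: [592.3, 140.8, 68.1]
ee_rot: [-179.1, -0.2, 134.1]
force: [-0.3, -0.2, 0.9]
gripper_width: 0.6
```

Run:
```python
from h import *
p=pose();print(np.round(p,1),state()["force"]);
s=grab_frame("side");zoom(s,"pics/s2.png",250,160,120,90,6)
w=[push(a,23) for a in np.arange(45,2,-4)]
rows(p,w)
```

```text
[592.3 140.8  68.1 134.1] [-0.27765818 -0.20210898  0.92496502]
[0.0, -0.0119, 0.0019, -0.0039, -0.9, 0.0, -0.0028, 0.0015, -0.0, 4.0, 0.0, -0.0028, 0.0015, -0.0, 4.0, 0.0, -0.0028, 0.0015, -0.0, 4.0, 0.0, -0.0028, 0.0015, -0.0, 4.0, 0.0, -0.0028, 0.0015, -0.0, 4.0, 0.0, -0.0028, 0.0015, -0.0, 4.0, 0.0, -0.0028, 0.0015, -0.0, 4.0, 0.0, -0.0028, 0.0015, -0.0, 4.0, 0.0, -0.0028, 0.0015, -0.0, 4.0, 0.0, -0.0028, 0.0015, -0.0, 4.0]
```

View pics/s2.png

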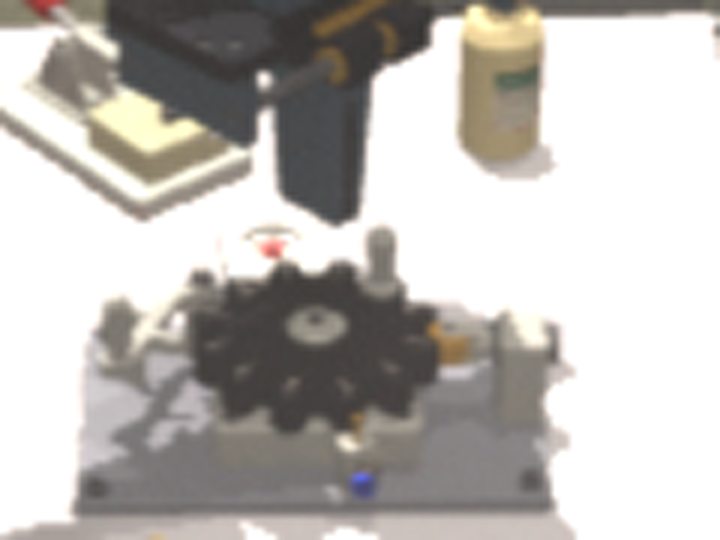

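Emit:
send_rows(deltas=[0, -0.003, 0.001, -0.004, 0, 0, -0.003, 0.001, -0.001, 0, 0, -0.003, 0, -0.001, 0, 0, -0.003, 0, 0, 0, 0, -0.002, 0, 0, 0])

```text
time_s: 3.95
ee_pos: [606.5, 131.6, 77.2]
ee_rot: [-179.3, -0.0, 134.1]
force: [0.9, 1.0, -0.6]
gripper_width: 0.6
```

Run:
```python
from h import *
p=pose();print(np.round(p,1),state()["force"]);
s=grab_frame("side");zoom(s,"pics/s3.png",250,160,120,90,6)
tip=np.array(p[:3])-[0,0,14]
print((proj(s,tip)-[250,160])*6, (proj(s,[618,117,79.5])-[250,160])*6)
```

```text
[606.5 131.6  77.2 134.1] [ 0.9172059   0.99330335 -0.58311494]
[353.6338308  244.08899833] [382.93240938 230.41873412]
```

View pics/s3.png

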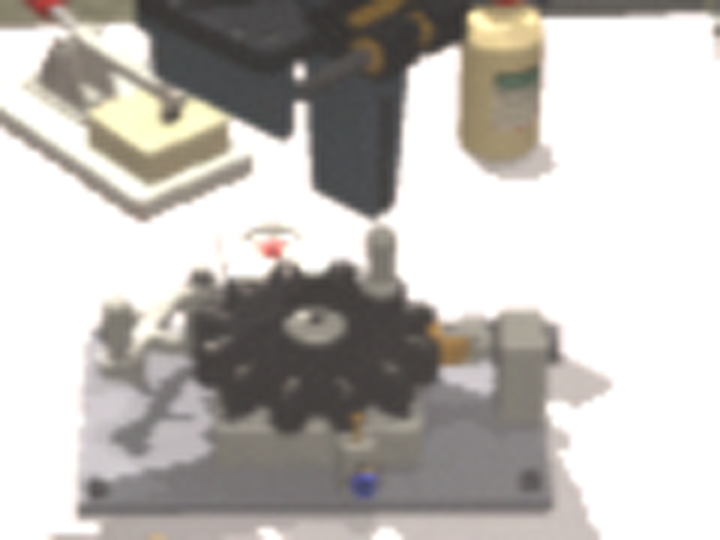

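Run:
```python
from h import *
p=pose()
s=grab_frame("side");g=s["img"][150:240,260:380,::-1]
g=cv2.resize(g,(720,540),interpolation=cv2.INTER_NEAREST)
for z,c in((0,(0,255,0)),(14,(0,0,255)),(-60,(255,255,0))):
    q=(proj(s,np.array(p[:3])-[0,0,z])-[260,150])*6; cv2.circle(g,tuple(int(v) for v in q),5,c,2)
cv2.imwrite("pics/s4.png",g)
s0=pickle.load(open("pics/side0.pkl","rb"));g=s0["img"][0:110,80:220,::-1]
g=np.clip(cv2.resize(g,(700,550),interpolation=cv2.INTER_NEAREST)*2.0,0,255).astype(np.uint8)
for z,c in((0,(0,255,0)),(14,(0,0,255)),(-60,(255,255,0))):
    q=(proj(s0,np.array([137.56,557.75,204.3])-[0,0,z])-[80,0])*5; print(q);cv2.circle(g,tuple(int(v) for v in q),5,c,2)
cv2.imwrite("pics/s5.png",g)
```

```text
[357.09932862 446.195285  ]
[360.84210104 467.75293149]
[340.62448661 351.3033761 ]
```

View pics/s4.png

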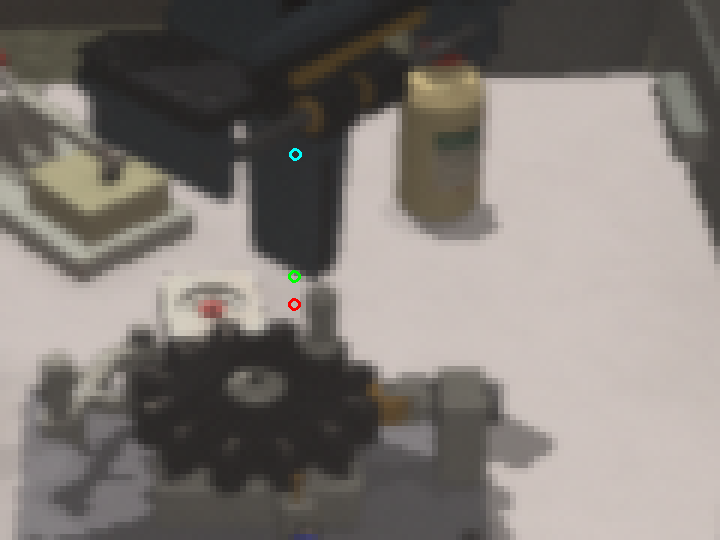

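View pics/s5.png

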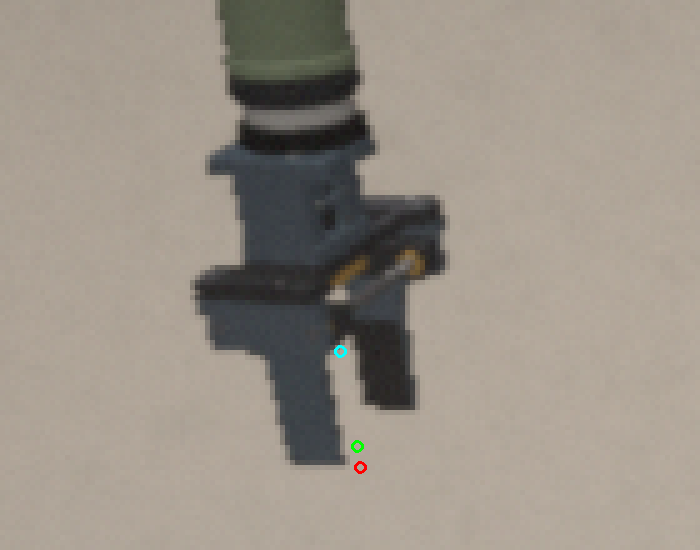

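Run:
```python
from h import *
f=pickle.load(open("pics/top0.pkl","rb"));s0=pickle.load(open("pics/side0.pkl","rb"))
for z in(202,220,240,270): print(z,(proj(f,[505,96,z])-[190,120])*5)
print("cams",-f["R"].T@f["t"],-s0["R"].T@s0["t"])
# ray of observed tip midpoint at start
for z in(190,200,210,220): print(ray(s0,80+353/5,436/5,z))
p=pose();print(p)
for z in(60,70,80,90): print(ray(s0,250+358/6,160+187/6,z))
```

```text
202 [432.618935   549.38707021]
220 [431.48155112 546.08182573]
240 [430.15473496 542.22608992]
270 [428.02848979 536.04720856]
cams [458.53432356  79.59810575 997.08317397] [ 552.67624799 -956.30337616  786.0154092 ]
[120.98106853 612.78613717 190.        ]
[128.22408898 586.45981257 200.        ]
[135.46710943 560.13348796 210.        ]
[142.71012987 533.80716335 220.        ]
[np.float64(606.4615416298358), np.float64(131.5821367955115), np.float64(77.12204781469154), np.float64(134.1183156517763)]
[610.69153294 181.61105533  60.        ]
[609.89244129 165.93763549  70.        ]
[609.09334964 150.26421566  80.        ]
[608.29425799 134.59079582  90.        ]
```

The fingertip appears about 20–25 mm higher in the side view than the stated geometry gives: observed at about (358,187) zoomed, predicted at (353,244). I'll test this with a slow descent and watch the force.

Emit:
send_rows(deltas=[0, 0, 0, 0.003, 0, 0, 0, 0, 0.003, 0, 0, 0, 0, 0.002, 0, 0, 0, 0, 0.002, 0, 0, 0, 0, 0.001, 0])

```text
time_s: 4.55
ee_pos: [606.7, 131.6, 70.8]
ee_rot: [-179.4, 0.1, 134.1]
force: [-1.5, -0.8, 4.9]
gripper_width: 0.6
```

Run:
```python
from h import *
p=pose();print(np.round(p,1),state()["force"]);
s=grab_frame("side");zoom(s,"pics/s6.png",250,160,120,90,6)
```

```text
[606.7 131.6  70.8 134.1] [-1.51976753 -0.83335582  4.90987827]
```

View pics/s6.png

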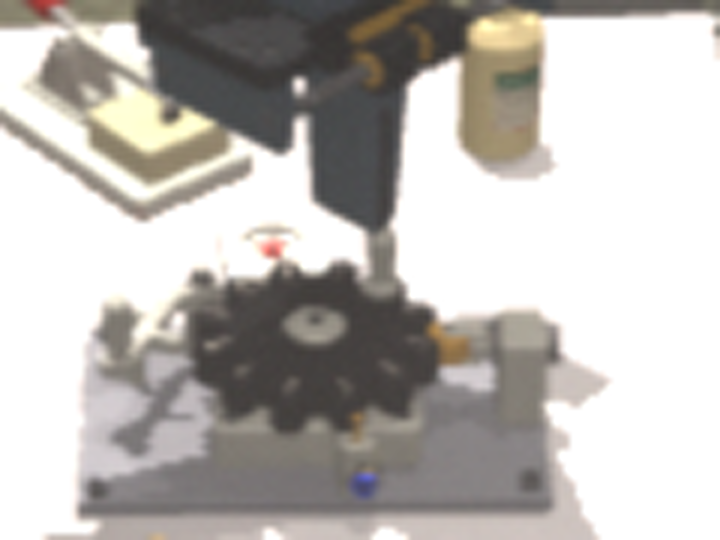

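The z force of 4.9 N shows the tip sitting on top of the handle (79.5 mm), so the real tip is about 9 mm above the reported TCP, which agrees with the image. I'll use tip z = TCP z + 9: back up, move off, then down.

Emit:
send_rows(deltas=[0, 0, 0, -0.006, 0, 0, 0.004, 0, -0.004, 0, 0, 0.006, 0, 0, 0, 0, 0.006, 0, 0, 0, 0, 0.002, 0, 0.004, 0, 0, 0, 0, 0.008, 0, 0, 0, 0, 0.008, 0, 0, 0, 0, 0.006, 0, 0, 0, 0, 0.003, 0, 0, 0, 0, 0, 0])

```text
time_s: 5.6
ee_pos: [591.1, 145.7, 47.3]
ee_rot: [-179.2, -0.0, 134.2]
force: [0.3, 0.3, 0.1]
gripper_width: 0.4
```

Run:
```python
from h import *
p=pose();print(np.round(p,1),state()["force"]);
s=grab_frame("side");zoom(s,"pics/s7.png",250,160,120,90,6)
rows(p,line(p,push(44.5,33,z=50),4))
```

```text
[591.1 145.7  47.3 134.2] [0.31748589 0.29603474 0.08912603]
[0.0, -0.0017, -0.0001, -0.0007, -0.1, 0.0, -0.0017, -0.0001, -0.0007, -0.1, 0.0, -0.0017, -0.0001, -0.0007, -0.1, 0.0, -0.0017, -0.0001, -0.0007, -0.1]
```

View pics/s7.png

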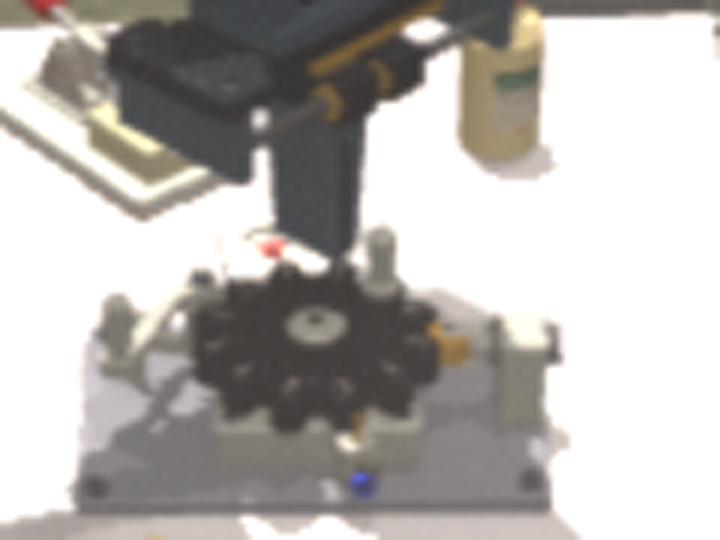

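Emit:
send_rows(deltas=[0, -0.004, 0, -0.001, 0, 0, -0.004, 0, 0, 0, 0, -0.003, 0, 0, 0, 0, -0.003, 0.0015, 0, 4, 0, -0.003, 0.0015, 0, 4, 0, -0.003, 0.0015, 0, 4, 0, -0.003, 0.0015, 0, 4, 0, -0.003, 0.0015, 0, 4])

```text
time_s: 6.45
ee_pos: [614.5, 131.9, 49.7]
ee_rot: [-179.4, -0.2, 113.2]
force: [0.1, 0.6, 0.5]
gripper_width: 0.1
```

```bash
cat >> h.py <<'E'
def chk(n,next_=None):
    p=pose();print(np.round(p,1),np.round(state()["force"],1),state()["time_s"])
    s=grab_frame("side");zoom(s,f"pics/{n}.png",250,160,120,90,6)
    d=np.array(p[:2])-HUB;print("r,ang",np.hypot(*d).round(1),np.degrees(np.arctan2(d[1],d[0])).round(1))
    if next_ is not None: rows(p,next_)
    return p
E
python3 -c "
from h import *
chk('s8',[push(a,23,z=48) for a in np.arange(28,-18,-4)])"
```

```text
[614.5 131.9  49.7 113.2] [0.1 0.6 0.5] 6.45
r,ang 49.4 60.3
[0.0, -0.0035, -0.0015, 0.0017, -4.8, 0.0, -0.0028, 0.0015, -0.0, 4.0, 0.0, -0.0028, 0.0015, -0.0, 4.0, 0.0, -0.0028, 0.0015, -0.0, 4.0, 0.0, -0.0028, 0.0015, -0.0, 4.0, 0.0, -0.0028, 0.0015, -0.0, 4.0, 0.0, -0.0028, 0.0015, -0.0, 4.0, 0.0, -0.0028, 0.0015, -0.0, 4.0, 0.0, -0.0028, 0.0015, -0.0, 4.0, 0.0, -0.0028, 0.0015, -0.0, 4.0, 0.0, -0.0028, 0.0015, -0.0, 4.0, 0.0, -0.0028, 0.0015, -0.0, 4.0]
```

View pics/s8.png

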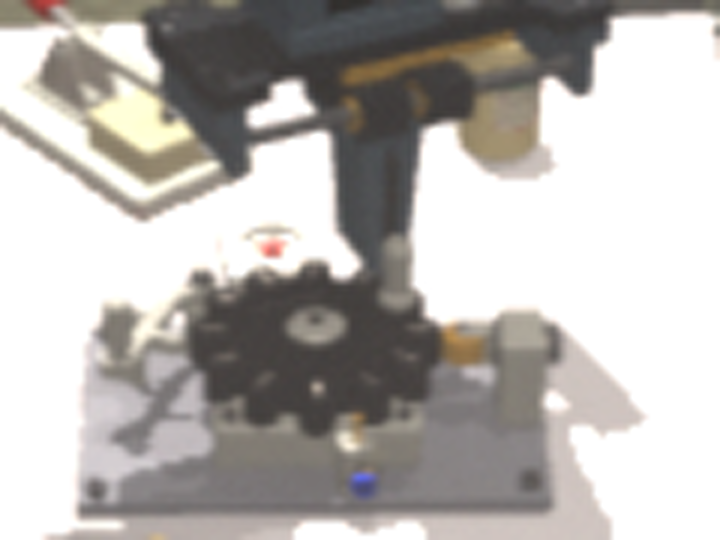

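Emit:
send_rows(deltas=[0, -0.003, 0.0005, 0.001, 1, 0, -0.003, 0.001, 0, 2, 0, -0.003, 0.0015, 0, 3, 0, -0.003, 0.0017, 0, 4, 0, -0.003, 0.0017, 0, 4, 0, -0.003, 0.0017, 0, 4, 0, -0.003, 0.0017, 0, 4, 0, -0.003, 0.0017, 0, 4, 0, -0.003, 0.0017, 0, 4])

```text
time_s: 7.4
ee_pos: [632.6, 108.7, 49.2]
ee_rot: [-179.2, -0.1, 82.1]
force: [-0.5, 0.6, -0.2]
gripper_width: 0.6
```

```bash
python3 -c "
from h import *
chk('s9')"
```

```text
[632.6 108.7  49.2  82.1] [-0.5  0.6 -0.2] 7.4
r,ang 46.9 24.8
```

View pics/s9.png

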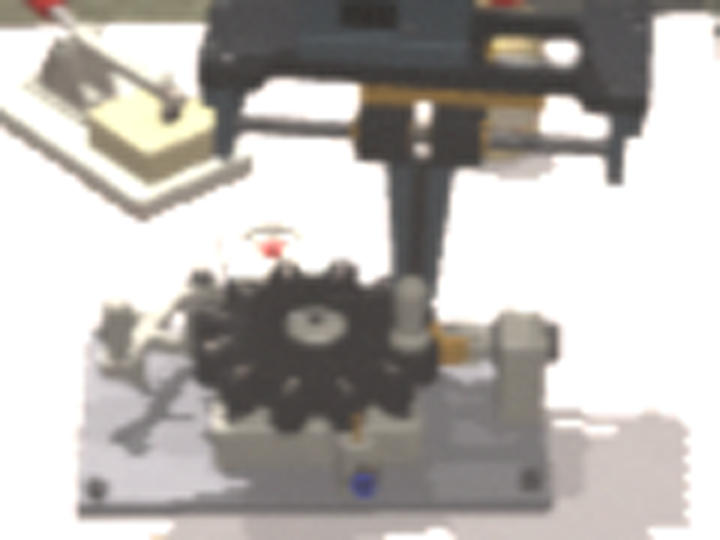

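Emit:
send_rows(deltas=[0, -0.003, 0.002, 0, 4, 0, -0.003, 0.002, 0, 4, 0, -0.003, 0.0018, 0, 4, 0, -0.003, 0.0018, 0, 4, 0, -0.003, 0.0018, 0, 4, 0, -0.003, 0.0018, 0, 4, 0, -0.003, 0.0018, 0, 4, 0, -0.003, 0.0018, 0, 4, 0, -0.003, 0.0018, 0, 4, 0, -0.003, 0.0018, 0, 4])

```text
time_s: 8.45
ee_pos: [636.5, 77.4, 49.5]
ee_rot: [-178.9, -0.0, 41.2]
force: [-0.2, -0.7, 0.5]
gripper_width: 0.4
```

```bash
python3 -c "
from h import *
chk('s10')"
```

```text
[636.5  77.4  49.5  41.2] [-0.2 -0.7  0.5] 8.45
r,ang 47.9 -14.0
```

View pics/s10.png

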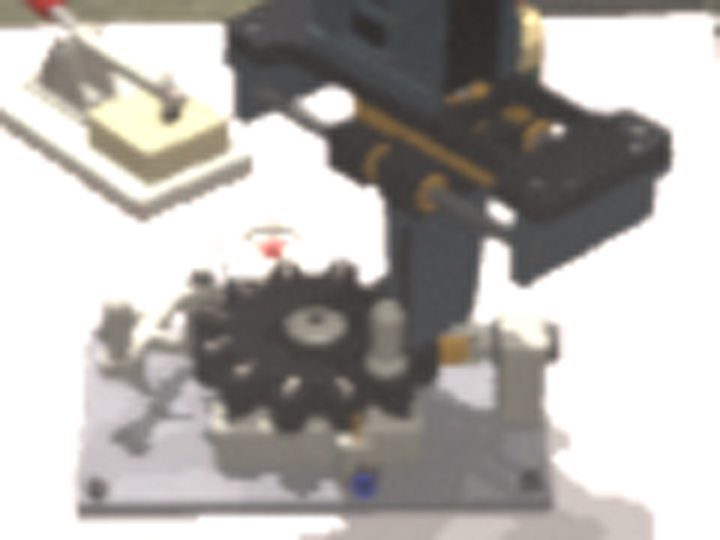

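Emit:
send_rows(deltas=[0, -0.003, 0.0018, 0, 4, 0, -0.003, 0.0018, 0, 4, 0, -0.003, 0.0018, 0, 4, 0, -0.003, 0.0018, 0, 4, 0, -0.003, 0.0018, 0, 4, 0, -0.002, 0.001, 0, 2])

```text
time_s: 9.1
ee_pos: [632.7, 64.4, 49.7]
ee_rot: [-178.7, -0.5, 18.9]
force: [0.4, 0.1, -1.0]
gripper_width: 0.5
```

```bash
python3 -c "
from h import *
chk('s11')"
```

```text
[632.7  64.4  49.7  18.9] [ 0.4  0.1 -1. ] 9.1
r,ang 49.3 -30.0
```

View pics/s11.png

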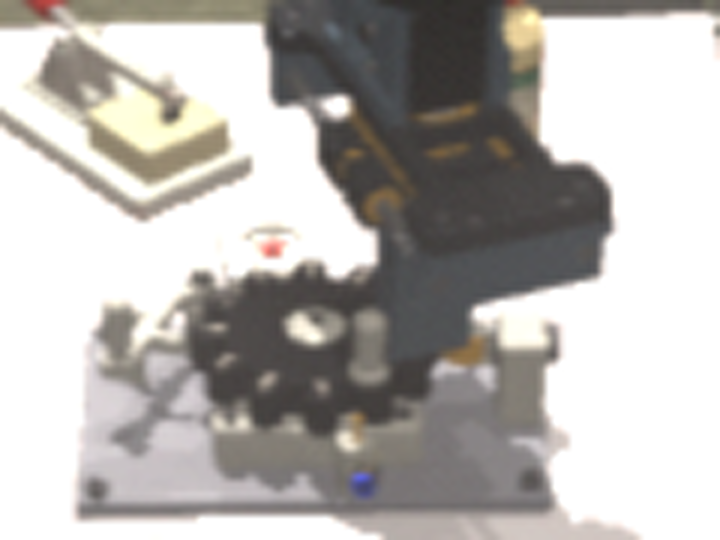

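Emit:
send_rows(deltas=[0, -0.003, 0.0005, 0, 0, 0, -0.003, 0.0006, 0, 1, 0, -0.002, 0.0006, 0, 1, 0, 0, 0, 0, 0])

```text
time_s: 9.55
ee_pos: [624.4, 59.3, 49.8]
ee_rot: [-178.7, -0.4, 17.1]
force: [-0.7, -0.1, 0.1]
gripper_width: 0.7
```

```bash
python3 -c "
from h import *
chk('s12')"
```

```text
[624.4  59.3  49.8  17.1] [-0.7 -0.1  0.1] 9.55
r,ang 45.5 -40.8
```

View pics/s12.png

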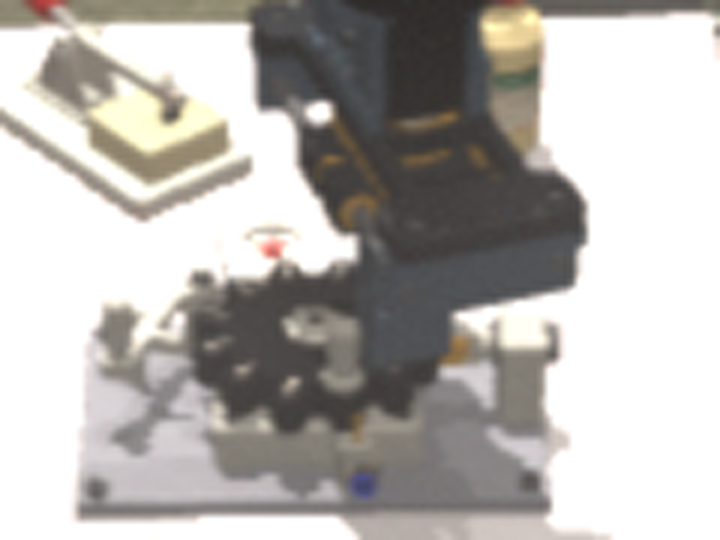

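Emit:
send_rows(deltas=[0, -0.001, 0, 0, 0, 0, -0.001, 0, 0, 0, 0, -0.001, 0, 0, 0])

```text
time_s: 9.9
ee_pos: [622.4, 58.6, 50.0]
ee_rot: [-178.7, -0.5, 17.1]
force: [3.6, 0.9, -1.2]
gripper_width: 0.8
```

Emit:
send_rows(deltas=[0, -0.001, 0, 0, 0, 0, -0.001, 0, 0, 0])

```text
time_s: 10.1
ee_pos: [622.4, 58.6, 50.2]
ee_rot: [-178.7, -0.7, 17.1]
force: [4.5, 2.2, -2.5]
gripper_width: 0.1
```

```bash
python3 -c "
from h import *
chk('s13')"
```

```text
[622.4  58.6  50.2  17.1] [ 4.5  2.2 -2.5] 10.1
r,ang 44.5 -43.2
```

View pics/s13.png

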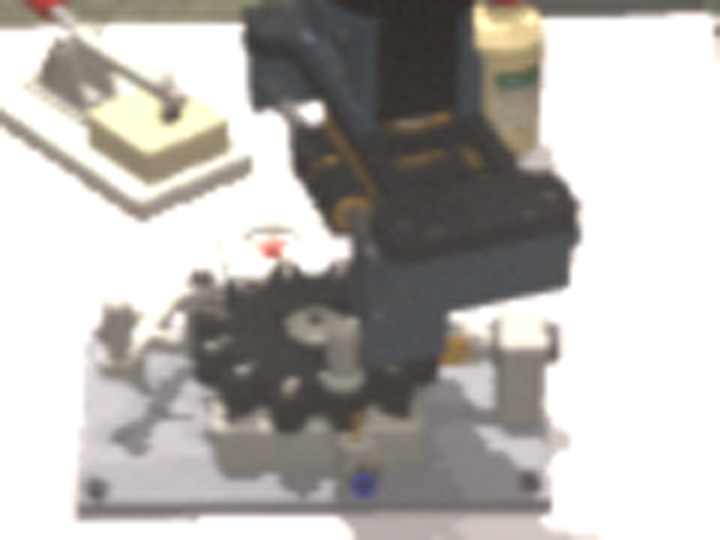

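Handle at (342,345), φ ≈ -76°, with 5 N of resistance, so the dial is shut. Now hop over to the other side of the handle.

```bash
python3 -c "
from h import *
p=pose()
a=[p[0]+4,p[1]+1,p[2],p[3]];b=[a[0],a[1],90,15];q=push(-75,-34,z=90);print(q)
rows(p,[a]+line(a,b,3)+line(b,q,4)+line(q,push(-75,-34,z=50),4))
"
```

```text
[np.float64(567.5112837102726), np.float64(41.563119414951565), 90, 15]
[0.0, 0.0041, 0.0002, -0.0, -0.0, 0.0, 0.0, 0.0, -0.0133, 0.7, 0.0, 0.0, 0.0, -0.0133, 0.7, 0.0, 0.0, 0.0, -0.0133, 0.7, 0.0, -0.0154, 0.0005, -0.0, -0.0, 0.0, -0.0154, 0.0005, -0.0, -0.0, 0.0, -0.0154, 0.0005, -0.0, -0.0, 0.0, -0.0154, 0.0005, -0.0, -0.0, 0.0, 0.0, 0.0, 0.01, -0.0, 0.0, 0.0, 0.0, 0.01, -0.0, 0.0, 0.0, 0.0, 0.01, -0.0, 0.0, 0.0, 0.0, 0.01, -0.0]
```

Emit:
send_rows(deltas=[0, 0.004, 0, 0, 0, 0, 0, 0, -0.013, 0.7, 0, 0, 0, -0.013, 0.7, 0, 0, 0, -0.013, 0.7, 0, -0.015, 0.0005, 0, 0, 0, -0.015, 0.0005, 0, 0, 0, -0.015, 0.0005, 0, 0, 0, -0.015, 0.0005, 0, 0, 0, 0, 0, 0, 0])

```text
time_s: 11.05
ee_pos: [563.0, 39.5, 96.6]
ee_rot: [-178.8, -0.2, 14.8]
force: [0.6, 0.6, -0.0]
gripper_width: 0.4
```

```bash
python3 -c "
from h import *
p=chk('s14');rows(p,line(p,push(-75,-34,z=49),5))"
```

```text
[563.   39.5  96.6  14.8] [ 0.6  0.6 -0. ] 11.05
r,ang 56.4 -118.6
[0.0, 0.001, -0.0002, 0.0095, -0.0, 0.0, 0.001, -0.0002, 0.0095, -0.0, 0.0, 0.001, -0.0002, 0.0095, -0.0, 0.0, 0.001, -0.0002, 0.0095, -0.0, 0.0, 0.001, -0.0002, 0.0095, -0.0]
```

View pics/s14.png

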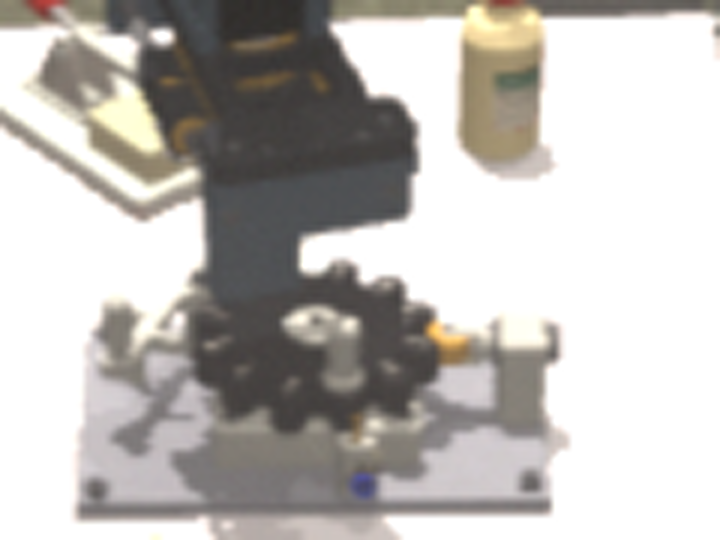

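Handle top is at (343,325), resting at the pointer, and the finger is clear on the clockwise side. Lowering and starting the push.

Emit:
send_rows(deltas=[0, 0.001, 0, 0.01, 0, 0, 0.001, 0, 0.01, 0, 0, 0, 0, 0.01, 0, 0, 0, 0, 0.009, 0, 0, 0, 0, 0.006, 0, 0, 0.002, 0, 0.001, 0, 0, 0.003, 0, 0, 0, 0, 0.003, 0, 0, 0])

```text
time_s: 11.9
ee_pos: [576.7, 44.2, 45.7]
ee_rot: [-178.8, -0.2, 14.8]
force: [-0.1, -0.3, -0.3]
gripper_width: 0.8
```

```bash
python3 -c "
from h import *
s=grab_frame('side');print(ray(s,250+343/6,160+320/6,79.5))
p=chk('s15',[push(a,-24,z=49) for a in np.arange(-75,-30,4)])"
```

```text
[598.66837758  52.32952911  79.5       ]
[576.7  44.1  45.7  14.8] [-0.1  0.4 -0.8] 11.95
r,ang 46.8 -106.5
[0.0, 0.0004, 0.0001, -0.0033, -0.2, 0.0, 0.0028, 0.0016, -0.0, -4.0, 0.0, 0.0028, 0.0016, -0.0, -4.0, 0.0, 0.0028, 0.0016, -0.0, -4.0, 0.0, 0.0028, 0.0016, -0.0, -4.0, 0.0, 0.0028, 0.0016, -0.0, -4.0, 0.0, 0.0028, 0.0016, -0.0, -4.0, 0.0, 0.0028, 0.0016, -0.0, -4.0, 0.0, 0.0028, 0.0016, -0.0, -4.0, 0.0, 0.0028, 0.0016, -0.0, -4.0, 0.0, 0.0028, 0.0016, -0.0, -4.0, 0.0, 0.0028, 0.0016, -0.0, -4.0]
```

View pics/s15.png

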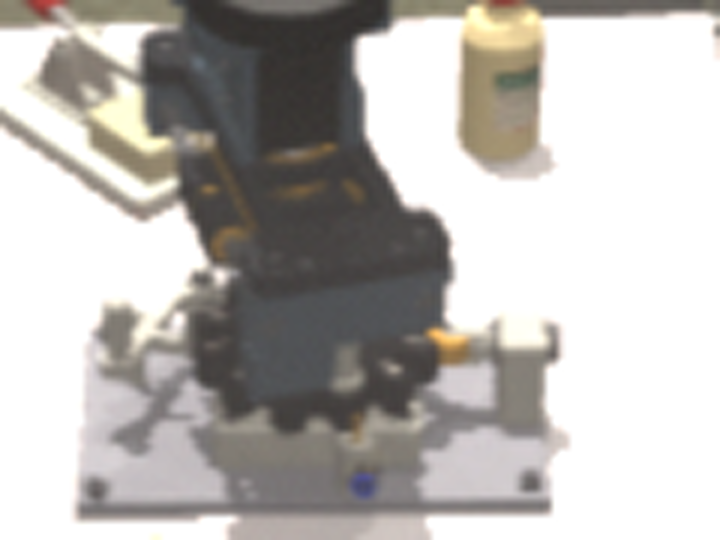

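Emit:
send_rows(deltas=[0, 0.001, 0, -0.003, 0, 0, 0.003, 0.001, 0, -2, 0, 0.003, 0.0016, 0, -4, 0, 0.003, 0.0016, 0, -4, 0, 0.003, 0.0016, 0, -4, 0, 0.003, 0.0016, 0, -4, 0, 0.003, 0.0016, 0, -4, 0, 0.003, 0.0016, 0, -4, 0, 0.003, 0.0016, 0, -4])

```text
time_s: 12.9
ee_pos: [593.6, 40.6, 49.7]
ee_rot: [-178.4, 0.4, 46.2]
force: [-0.7, -0.6, -0.1]
gripper_width: 0.2
```

```bash
python3 -c "
from h import *
p=chk('s16')"
```

```text
[593.6  40.6  49.7  46.2] [-0.7 -0.6 -0.1] 12.9
r,ang 48.6 -85.7
```

View pics/s16.png

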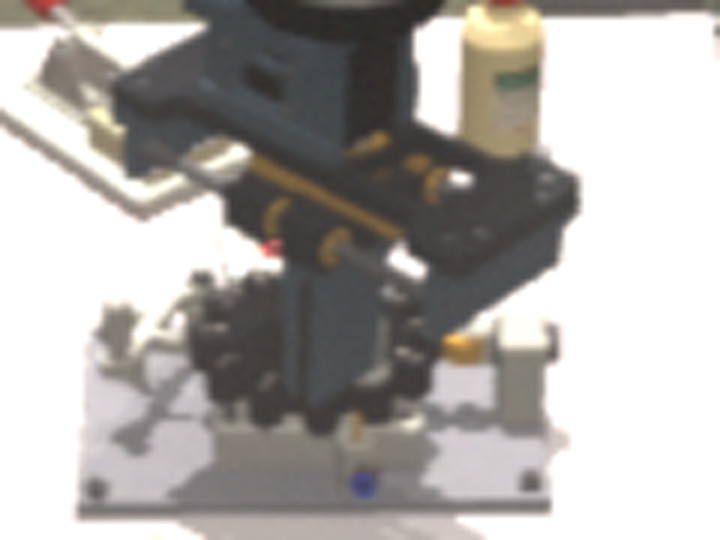

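Emit:
send_rows(deltas=[0, 0.003, 0.0008, 0, -1, 0, 0.003, 0.001, 0, -2, 0, 0.003, 0.0013, 0, -3, 0, 0.003, 0.0016, 0, -4, 0, 0.003, 0.0016, 0, -4, 0, 0.003, 0.0016, 0, -4, 0, 0.003, 0.0016, 0, -4, 0, 0.003, 0.0016, 0, -4, 0, 0.003, 0.0016, 0, -4, 0, 0.003, 0.0016, 0, -4, 0, 0.003, 0.0016, 0, -4])

```text
time_s: 14.05
ee_pos: [625.4, 58.0, 52.4]
ee_rot: [-178.7, -0.2, 85.5]
force: [-0.8, -4.7, -0.6]
gripper_width: 0.6
```

```bash
python3 -c "
from h import *
p=chk('s17')"
```

```text
[625.4  58.   52.4  85.5] [-0.8 -4.7 -0.6] 14.05
r,ang 47.0 -41.2
```

View pics/s17.png

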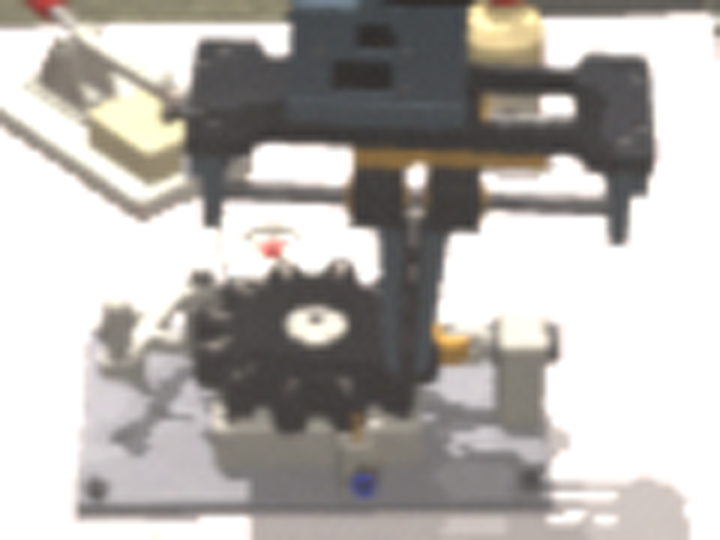

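Emit:
send_rows(deltas=[0, 0.003, 0.0008, 0.001, -2, 0, 0.003, 0.0012, 0.001, -3, 0, 0.003, 0.0016, 0, -4, 0, 0.003, 0.0016, 0, -4, 0, 0.003, 0.0016, 0, -4, 0, 0.003, 0.0016, 0, -4, 0, 0.003, 0.0016, 0, -4, 0, 0.003, 0.0016, 0, -4])

```text
time_s: 14.9
ee_pos: [637.6, 80.7, 53.4]
ee_rot: [-179.3, -0.3, 115.0]
force: [0.5, -3.9, -1.6]
gripper_width: 0.5
```

```bash
python3 -c "
from h import *
p=chk('s18')"
```

```text
[637.6  80.7  53.4 115. ] [ 0.5 -3.9 -1.6] 14.9
r,ang 48.3 -9.9
```

View pics/s18.png

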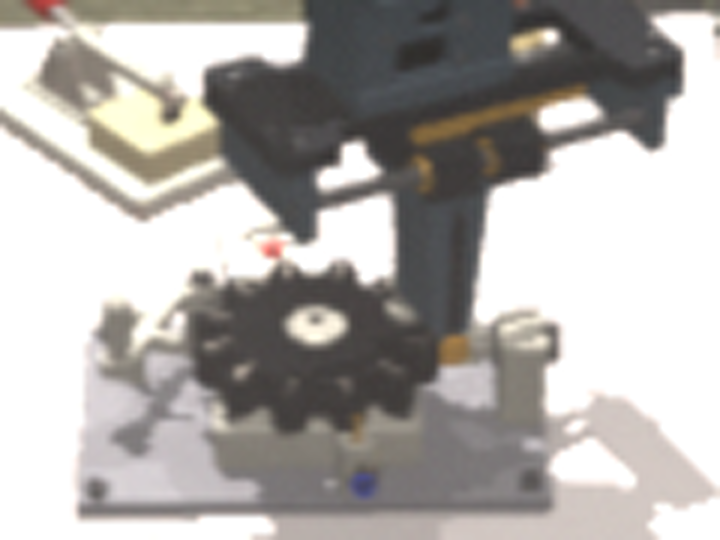

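Emit:
send_rows(deltas=[0, 0.003, 0.0008, 0.001, -1, 0, 0.003, 0.001, 0.001, -2, 0, 0.002, 0.001, 0, -3, 0, 0.002, 0.001, 0, -3])

```text
time_s: 15.35
ee_pos: [638.3, 90.1, 53.0]
ee_rot: [-179.6, -0.1, 124.2]
force: [1.7, -1.4, -1.2]
gripper_width: 0.5
```

```bash
python3 -c "
from h import *
p=chk('s19')"
```

```text
[638.3  90.1  53.  124.2] [ 1.7 -1.4 -1.2] 15.35
r,ang 48.3 1.3
```

View pics/s19.png

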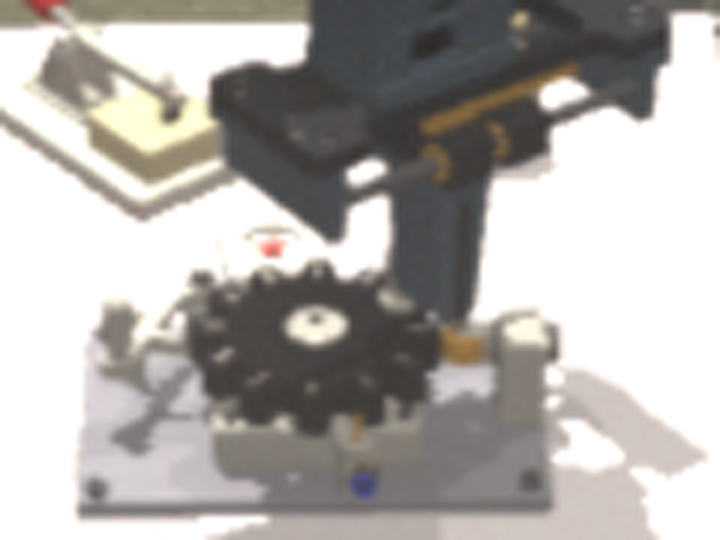

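Emit:
send_rows(deltas=[0, 0.0025, 0.0008, 0.001, -1, 0, 0.0025, 0.001, 0, -2, 0, 0, 0, 0, 0])

```text
time_s: 15.7
ee_pos: [635.9, 97.9, 51.5]
ee_rot: [-179.6, -0.3, 127.3]
force: [-0.7, 0.6, 0.1]
gripper_width: 0.7
```

```bash
python3 -c "
from h import *
p=chk('s20')"
```

```text
[635.9  97.9  51.5 127.3] [-0.7  0.6  0.1] 15.7
r,ang 46.7 10.9
```

View pics/s20.png

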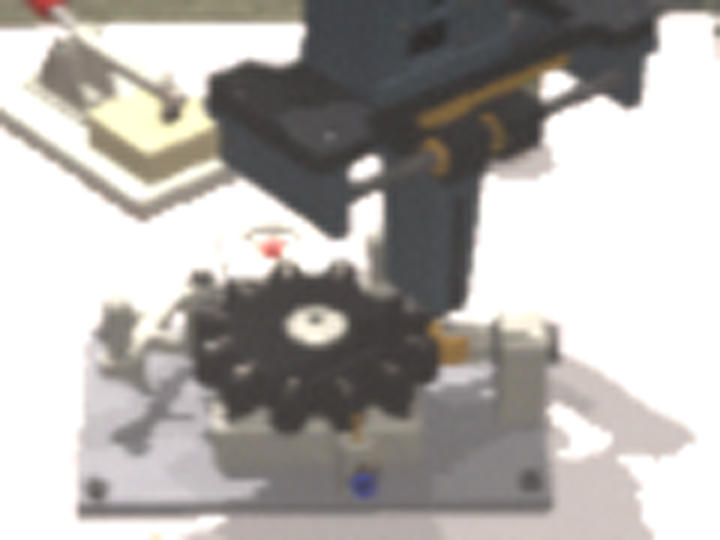

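```bash
python3 -c "
from h import *
p=pose()
a=np.radians(127);a=[p[0]-5*np.cos(a),p[1]-5*np.sin(a),p[2],p[3]];b=[a[0],a[1],100,130];q=[474,93,100,157]
rows(p,[a]+line(a,b,4)+line(b,q,7))
"
```

```text
[0.0, -0.005, -0.0, -0.0, -0.0, 0.0, 0.0, 0.0, -0.0122, -0.7, 0.0, 0.0, 0.0, -0.0122, -0.7, 0.0, 0.0, 0.0, -0.0122, -0.7, 0.0, 0.0, 0.0, -0.0122, -0.7, 0.0, 0.0151, -0.0181, -0.0, -3.9, 0.0, 0.0162, -0.0171, -0.0, -3.9, 0.0, 0.0174, -0.0159, -0.0, -3.9, 0.0, 0.0184, -0.0147, -0.0, -3.9, 0.0, 0.0193, -0.0135, -0.0, -3.9, 0.0, 0.0202, -0.0121, -0.0, -3.9, 0.0, 0.021, -0.0107, -0.0, -3.9]
```

Emit:
send_rows(deltas=[0, -0.004, 0, 0, 0, 0, 0, 0, -0.012, 0, 0, 0, 0, -0.012, 0, 0, 0, 0, -0.012, 0, 0, 0, 0, -0.012, 0, 0, 0.015, -0.018, 0, -4, 0, 0.016, -0.017, 0, -4, 0, 0.017, -0.016, 0, -4, 0, 0.018, -0.015, 0, -4, 0, 0.019, -0.0135, 0, -4, 0, 0.02, -0.012, 0, -4, 0, 0.02, -0.0107, 0, -4])

```text
time_s: 16.95
ee_pos: [477.4, 98.8, 113.2]
ee_rot: [179.6, 0.3, 156.1]
force: [-0.0, -0.5, 0.1]
gripper_width: 0.4
```

```bash
python3 -c "
from h import *
p=chk('s21');zoom(grab_frame('top'),'pics/t21.png',190,120,160,120,5)
q=[474,93,90,157];rows(p,line(p,q,3))"
```

```text
[477.4  98.8 113.2 156.1] [-0.  -0.5  0.1] 16.95
r,ang 113.0 175.0
[0.0, 0.0003, -0.0022, 0.0077, -0.3, 0.0, 0.0003, -0.0022, 0.0077, -0.3, 0.0, 0.0003, -0.0022, 0.0077, -0.3]
```

View pics/s21.png

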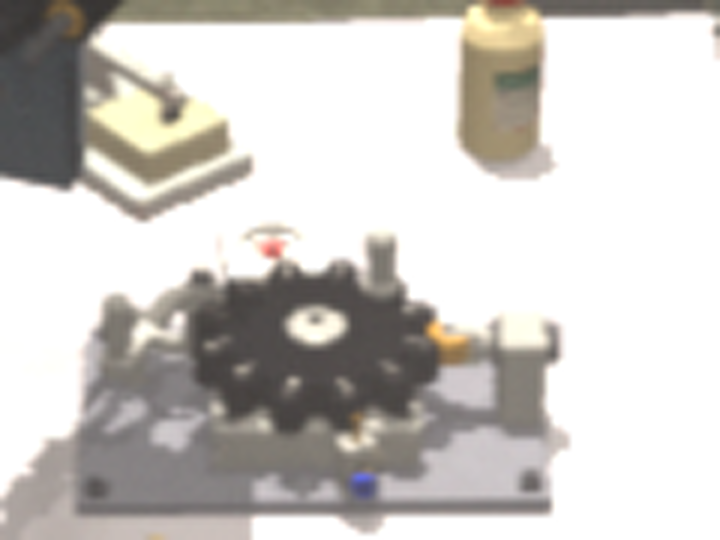

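View pics/t21.png

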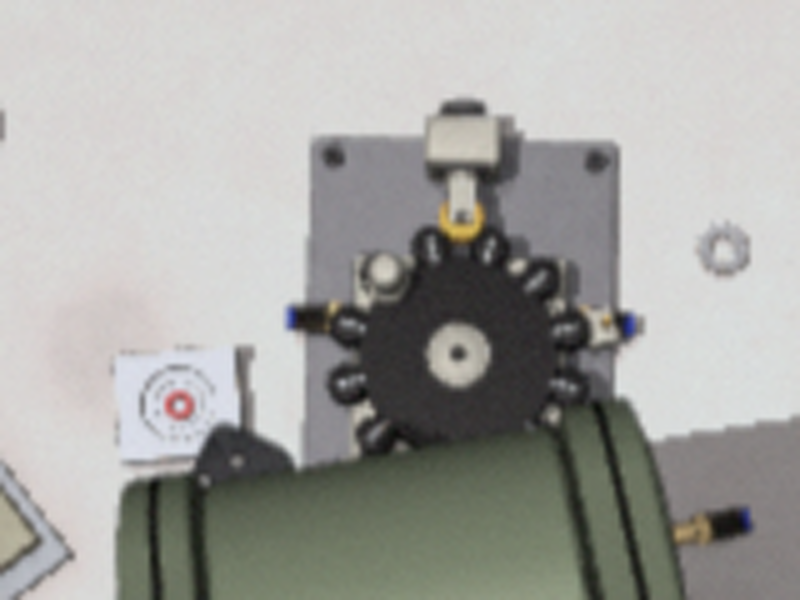

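Dial is at 4 clicks: handle at (385,272) against hub (459,352) in the top view, i.e. 45°, with the roller between lobes. Now the lever.

Emit:
send_rows(deltas=[0, 0, -0.003, 0.012, 0, 0, 0, -0.002, 0.012, 0, 0, 0, -0.001, 0.012, 0, 0, 0, 0, 0.012, 0, 0, 0, 0, 0.009, 0, 0, 0, 0, 0.004, 0, 0, 0, 0, 0, 0])

```text
time_s: 17.75
ee_pos: [481.7, 92.9, 49.8]
ee_rot: [179.4, 0.7, 155.6]
force: [0.5, 0.3, 0.2]
gripper_width: 0.7
```

```bash
python3 -c "
from h import *
p=chk('x');s=grab_frame('side');zoom(s,'pics/s22.png',215,160,120,90,6)
u=np.array([-.92,.39])
print((proj(s,[*p[:2],p[2]+9])-[215,160])*6)
d=np.array([508,78])-p[:2];print('to post',d,'along',d@-u,'lat',d@[.39,.92])"
```

```text
[481.7  92.9  49.8 155.6] [0.5 0.3 0.2] 17.75
r,ang 108.4 177.9
[267.00687963 309.9158405 ]
to post [ 26.34442918 -14.8815517 ] along 30.040680007498956 lat -3.416700182789944
```

View pics/s22.png

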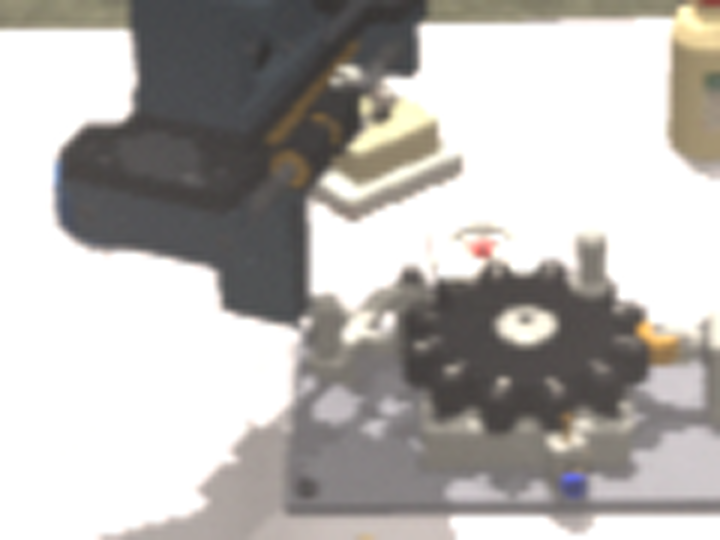

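Emit:
send_rows(deltas=[0, -0.001, -0.002, 0.002, 0, 0, -0.003, -0.001, 0, 0, 0, -0.003, 0, 0, 0, 0, -0.003, 0, 0, 0, 0, -0.003, 0, 0, 0, 0, -0.003, 0, 0, 0])

```text
time_s: 18.45
ee_pos: [494.3, 82.7, 49.3]
ee_rot: [179.4, 0.6, 155.6]
force: [-1.8, -1.2, -1.1]
gripper_width: 0.6
```

```bash
python3 -c "
from h import *
p=chk('x');s=grab_frame('side');zoom(s,'pics/s23.png',215,160,120,90,6)
print('to go',np.array([506.5,78.6])-p[:2])"
```

```text
[494.3  82.7  49.3 155.6] [-1.8 -1.2 -1.1] 18.45
r,ang 95.9 -176.3
to go [12.22956886 -4.13213727]
```

View pics/s23.png

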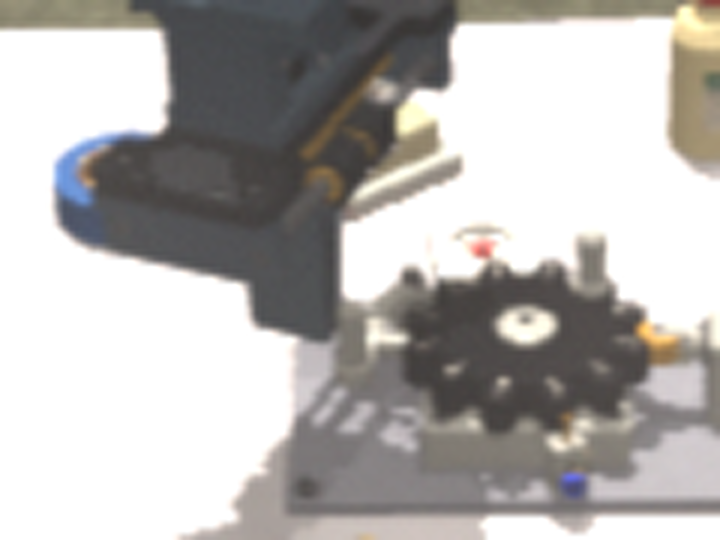

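Emit:
send_rows(deltas=[0, -0.003, 0, 0.001, 0, 0, -0.003, 0, 0, 0, 0, -0.003, 0, 0, 0])

```text
time_s: 18.85
ee_pos: [503.8, 79.2, 48.6]
ee_rot: [179.3, 0.6, 155.6]
force: [-1.0, 1.2, -1.0]
gripper_width: 0.1
```

Emit:
send_rows(deltas=[0, -0.002, 0, 0, 0, 0, -0.002, 0, 0, 0])

```text
time_s: 19.05
ee_pos: [505.6, 78.5, 48.3]
ee_rot: [179.4, 0.3, 155.5]
force: [-7.6, 6.5, 5.6]
gripper_width: 0.5
```

```bash
python3 -c "
from h import *
p=chk('x');s=grab_frame('side');zoom(s,'pics/s24.png',215,160,120,90,6)
print('to go',np.array([506.5,78.6])-p[:2])"
```

```text
[505.6  78.5  48.3 155.5] [-7.6  6.5  5.6] 19.05
r,ang 85.0 -172.9
to go [0.87899836 0.12952332]
```

View pics/s24.png

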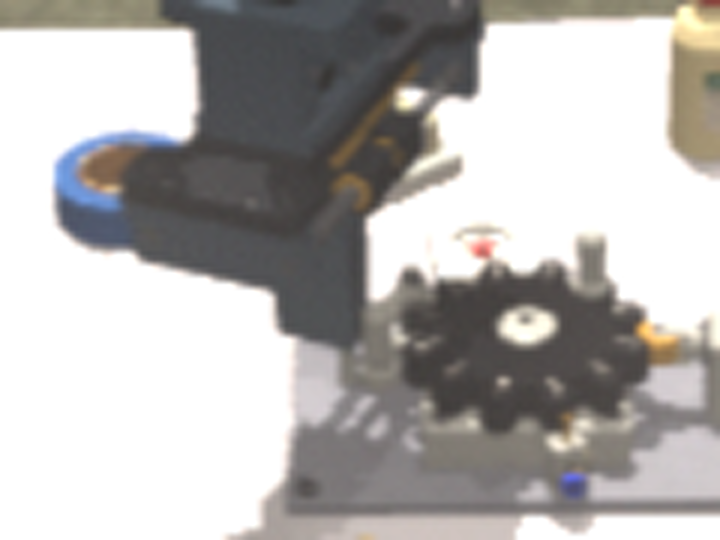

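Emit:
send_rows(deltas=[0, -0.001, 0, 0, 0, 0, -0.001, 0, 0, 0])

```text
time_s: 19.35
ee_pos: [505.4, 78.7, 48.6]
ee_rot: [179.4, 0.0, 155.5]
force: [-4.2, 2.7, 2.9]
gripper_width: 0.6
```

Solid stop reached. Now retract along tool +x, go up and swing away, so that I can check from the top.

Emit:
send_rows(deltas=[0, 0.005, 0, 0, 0, 0, 0.006, 0, 0, 0, 0, 0.006, 0, -0.01, 0, 0, 0, 0, -0.02, 0, 0, 0, 0, -0.03, 0, 0, 0, 0, -0.03, 0, 0, 0.02, 0.02, 0, 0, 0, 0.02, 0.03, 0, 0, 0, 0.02, 0.03, 0, 0, 0, 0.02, 0.03, 0, 0, 0, 0.02, 0.03, 0, 0, 0, 0.02, 0.03, 0, 0])

```text
time_s: 20.55
ee_pos: [453.7, 293.8, 152.9]
ee_rot: [178.7, 1.3, 155.1]
force: [0.6, 0.9, -0.4]
gripper_width: 0.6
```

Emit:
send_rows(deltas=[0, 0.03, 0.01, 0, 0, 0, 0.03, 0.01, 0, 0, 0, 0.03, 0.01, 0, 0, 0, 0.03, 0.01, 0, 0, 0, 0.01, 0, 0, 0, 0, 0, 0, 0, 0, 0, 0, 0, 0, 0])

```text
time_s: 21.25
ee_pos: [349.5, 393.4, 156.3]
ee_rot: [178.0, 1.7, 155.5]
force: [0.4, 0.1, 0.2]
gripper_width: 0.0
```

```bash
python3 -c "
from h import *
p=chk('s25');f=grab_frame('top');zoom(f,'pics/t25.png',205,135,150,120,5);cv2.imwrite('pics/t25f.png',f['img'][:,:,::-1])"
```

```text
[349.5 393.4 156.3 155.5] [0.4 0.1 0.2] 21.25
r,ang 388.0 128.3
```

View pics/t25.png

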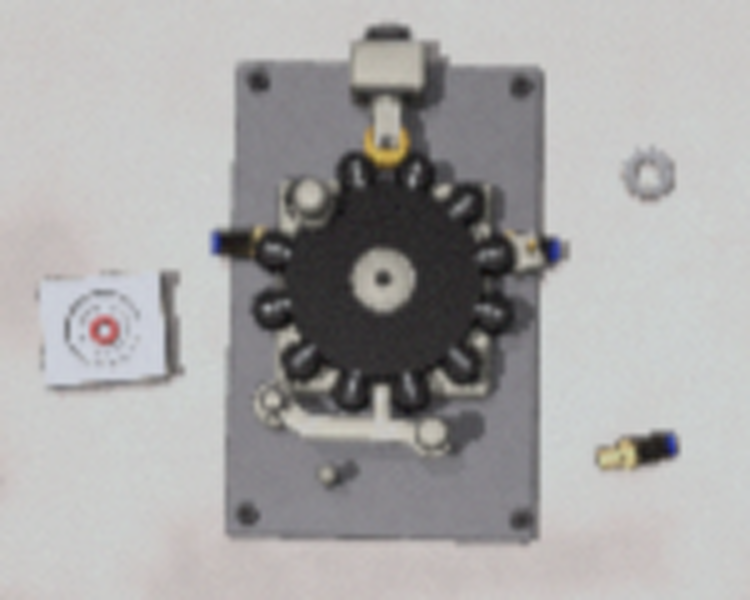

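View pics/t25f.png

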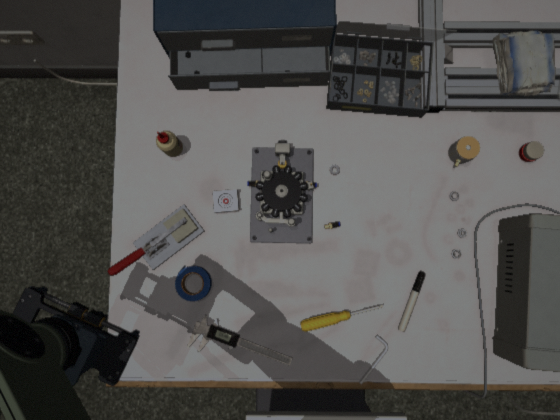

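The lever nose sits between two lobes at (381,400), the post is at (431,430), and the bystanders are where they were. One numeric check, then I hand in.

```bash
python3 -c "
from h import *
from workcell import job_done
f=grab_frame('top');T=lambda u,v,z: ray(f,205+u/5-.4,135+v/5-.4,z)
h=T(384,279,53.5);a=T(308,194,79.5)-h;print('handle',np.degrees(np.arctan2(a[1],a[0])))
P=T(272,402,50)
ang=lambda q:np.arctan2(*(q-P)[1::-1])
print('lever turn',ang(T(431,430,74))-ang(T(407,487,74)),'post in valve',T(431,430,74)-h)
print(state()['force']);print(job_done())"
```

```text
handle 45.06652065560452
lever turn 0.3748965869980734 post in valve [-60.5025265  -18.47755697  20.5       ]
[-0.40593873  0.10253513  0.39435415]
the job is handed in; nothing more can be done
None
```

The valve is set four clicks open and the lock lever is fully in. I handed the job in at about 21 s of the 67 s allowed. All pushing was done with the closed fingertips, without pinching anything.

- **Shut:** I pushed the handle clockwise until it dropped into the click at the pointer (about -75°). A further gentle push met about 5 N. I did not separately confirm contact with the solid stop at -0.09 rad.
- **Four clicks open:** I then pushed it back anticlockwise. The last view from above shows the handle at 45.1°, which is 120° from shut. The roller sits between two lobes.
- **Locked:** I pushed the lever post in until it met a firm stop, at about 11 N. The top view shows it turned about 0.37 rad (nominal 0.36), with the post at (-60.5, -18.5) mm in the valve's frame (nominal (-61, -20)). The nose is between two lobes, and the dial did not move.
- **Surroundings:** in the last top view the seal block, fitting, bottle and tape roll look unmoved. I never picked out the clear cap clearly enough to check it closely. The arm ended clear of everything.

**What disagreed:** the closed fingertips stood about 9 mm above the reported TCP, not 14 mm below it. I found this from the side view. A slow test descent put the tip on top of the handle, which reached about 5 N and did not move it. I corrected for the offset from then on. The two cameras also differed by 2 to 5 mm on the valve's parts.

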